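# Clip the relay module onto the sloped hat rail

## Task

Pick up the loose rail module from the bench, hook its lip under the upper flange of the rail on the sloped stand, in the gap between the two modules already there, and then tilt its foot down until the foot clip snaps under the lower flange and it sits flush. Work gently: do not force the module against the rail (stop pressing as soon as it has snapped home), do not knock the two mounted modules, and leave everything else on the bench where it is. Let go of it at the end.

Things in the scene. Friction and masses are not known exactly. Their poses are not given: they have to be found in the camera images.
- module_mid (a point): Loose grey plastic rail module (about 180 g), lying on its underside on the bench: its centre, half-way up (32 mm). Axes: x towards its hook end, y across, z up. In mm from here: 36 wide; low body x -49..24, z -21..10, whose underside (z=-21) is the seat face that ends up on the rail; tower to grip by its sides x -12..17, z 10..32; lowest faces z=-32.
- module: The same module as a whole; axes as at module_mid, origin at its lowest face, 32 mm below module_mid. A skirt hangs below the seat face at the foot end (x -49..-44 mm, down to the lowest face).
- foot_step (a point): The place to press on the flat open step on top of the module's foot end (x=-33, z=10 mm from module_mid; the step is x -49..-12, 36 mm wide, the tower rises 22 mm beside it): press here, clear of the tower by 5 mm or more (it leans over as the foot goes down, and would shove the module up the slope), to tilt the foot down.
- lip_tip (a point): Upper edge of the tip of the module's hook lip (x=15, z=-26 mm from module_mid). A wall at the hook end, x 18.5..24 mm, hangs 11 mm below the seat face; the lip, 6 mm thick and as wide as the module, points from it towards the foot. The slot between lip and seat face is 5 mm high.
- clip_tip (a point): Tip of the module's slippery black sprung foot clip, 20 mm wide: at rest x=-13.5, z=-25.4 mm from module_mid. Its lower side slopes 40 degrees, so that pressing the foot down onto the lower flange pushes the clip back (up to 7 mm, spring 3 to 10 N) until it springs forward under the flange. About 5 to 12 N on the foot step does it.
- plate: Sloped white plate that carries the fixed steel hat rail (35 x 290 mm). Axes: x up the slope (away from the robot, rising 20 degrees), y along the rail, z square out of the plate. Origin: middle of the rail, 20 mm above the plate. The rail is packed out by an unknown 0 to 8 mm: its top face lies at z=0..8 mm, so feel for it. A duct stands at x=59..73 mm, top z=-8 mm.
- upper_edge (a point): Top of the upper flange's edge (plate x=17.5 mm, plate axes) with no packing: the true edge is 0 to 8 mm further along z. To hook: hold the module about level (foot 15 to 25 degrees above home), lower it with the lip beyond the edge until the seat face touches the edge, then draw it level towards the robot until the hook wall meets the edge. Let go: it stays hooked, foot on its clip, about 12 degrees up.
- lower_edge (a point): Top of the lower flange's edge (plate x=-17.5 mm) with no packing, as upper_edge. The clip snaps under here. Both flanges are 2.5 mm thick and free below; the web between them is at x -12.5..10 mm. With the module home, its seat face lies on the rail, so module_mid is at about x=-1, z=21 to 29 mm on the plate (by packing).
- stand: Fixed grey stand, 150 x 310 mm; origin under its middle, on the bench; the plate's origin is 86 mm above it. Upright z, y along the rail.
- left_unit_mid (a point): Module fixed on the rail on the +y side of the gap, 36 mm wide along the rail, rising 53 mm out of the rail: the point at its middle level with upper_edge's unpacked rail face. Axes: y along the rail, z vertical.
- right_unit_mid (a point): Module fixed on the rail on the -y side of the gap, 36 mm wide along the rail, 39 mm high: the point at its middle level with upper_edge's unpacked rail face. Axes as the other's. The free gap between the two is 130 to 205 mm.
- left_unit: The mounted module on the +y side as a whole; origin on the bench below its middle.
- right_unit: The mounted module on the -y side as a whole; origin on the bench below its middle.
- vial: Bystander to leave alone: amber sample vial; origin under its middle, or within it.
- weight: Bystander to leave alone: steel calibration weight; origin under its middle, or within it.
- screwdriver: Bystander to leave alone: screwdriver; origin under its middle, or within it.
- brush: Bystander to leave alone: brush; origin under its middle, or within it.
- pan_tin: Bystander to leave alone: flat aluminium tin; origin under its middle, or within it.
- dish: Bystander to leave alone: white dish; origin under its middle, or within it.
- end_bracket: Bystander to leave alone: small end bracket; origin under its middle, or within it.

How it is judged:
By the outcome, as a careful person would: the job done as asked, in the order asked, and still so for the second after the job is handed in, with the robot touching nothing.
It also fails if it takes over 72 s, if anything falls off the work surface, if the arm or the gripper's body presses on something with over 40 N, if the wrist force passes 120 N, or if a joint passes its speed limit or range.

## Robot

A 6-joint arm with a two-finger parallel gripper is mounted at the origin on the work surface. World frame = base frame: x ahead of the robot, y to its left, z up, the work surface at z = 0. Lengths are in m, angles in rad, forces in N, time in s.
With the tool pointing down it reaches from about 0.4 to 0.825 m from the base axis. Payload 7 kg.
Tool frame: the origin (TCP) lies midway between the tips of the shut fingers; the grasp point (between the pads) lies 19 mm behind it; z points along the fingers, y is the line along which they close (so a half turn about z gives the same grasp; the last joint's range is limited). The gripper opens to 88 mm and grips with 3 to 60 N. Pads are 19 mm wide; open, the fingers measure 130 mm over their backs; the gripper's body (78 mm by 193 mm) begins 47 mm behind the grasp point.
Start: joints at [1.396, 0.359, 0.012, 0, -1.224, -0.288], TCP at [0.301, 0.604, 0.227] pointing down, gripper open.
Joint ranges: [-3.07, 3.07], [-1.43, 2.12], [-1.02, 1.25], [-3.03, 1.67], [-3.05, -0], [-3.03, 3.03]. Speed limits (rad/s): [2.39, 2.39, 3.01, 3.14, 3.14, 3.14].

## Interface

Orientations are given as [roll, pitch, yaw] about the fixed x, y, z axes, in that order (R = Rz(yaw) Ry(pitch) Rx(roll)).
In Python, from station import telemetry, eyes, ticket, recognise, trace gives the robot as it stands. The module is installed in compiled form; this text tells all that it offers.
- The arm moves only by the tool servo_tool, never from a script. Its argument "series" is a list that holds one entry, the list of rows, each a list of 4 numbers: the shift along the tool's x, y, z in mm, then the turn about the tool's z in rad. In form: [[[x, y, z, roll], ...]]. A call has exactly 10 rows; each row shifts and turns the commanded pose from where the row before left it, along the tool's axes as they then stand; what a row does not reach is not made up. A row lasts 1/12 s, in which the tool goes at most 41.7 mm and 7.16 degrees, less where a joint would pass 70% of its speed; a pose out of reach is approached as far as the arm can. A call is refused whole if a number of a shift passes 41.7 or a number of a turn 0.125, either way. A call with a gripper value outside its range is refused whole. "claw" is the gripper's target within -1 to 1 (shut at 1, half-way at 0, fully open at -1), set as the call begins (left out, the last holds). The fingers move at their own pace and stop on an object; "grip_force" is the grip in N (left out, the last holds). Time passes only in rows, so rows that do not move let the fingers close, or fill a call up. It gives the time, the measured TCP pose, the force, the opening and the grip force at its end, in the units of the state.
- telemetry.get_state(): the state, without advancing time (a new reading comes with each control period).
- eyes.grab_frame(name): name is "side" or "top"; returns the picture (400x640x3 uint8, red, green, blue); there is no depth.
- eyes.calibration(name): a dict with "mtx" (3x3 intrinsics, pixels), "k1" (the pictures are not rectified: a ray, as slopes to the right and down, at radius r is drawn at 1 + k1 r^2 times it, then the intrinsics apply), "rvec" (rotation vector, rad) and "tvec" (3), from world to camera coordinates, as OpenCV has them. Camera axes: x right, y down, z forward; pixel columns grow to the right and rows downward; lengths in m; the calibration is good to about 2 mm. A picture is of the moment at which its call begins. calibration takes no time and is no camera call.
- ticket.job_done(): hands the job in; it is judged then, once.
Trained networks look in the newest picture that a camera, given by its name, has taken for a name from the list of things; names that differ only in an ending like _2 or _b are one class to them, and where a whole thing is asked for, a point or a joint stands for the part that bears it (a point fixed in the world has none). Each returns a list of dicts, best first, with "conf" (0 to 1); they miss things now and then, are a little off and sometimes report something else, mostly with a low value. They report only what shows in the picture. A call takes as long as a camera call.
- recognise(camera, name): "position" ([x, y, z] in m, in world coordinates, good to about 4 mm: the middle of the surface that is visible of it).
- trace(camera, name): "mask" (400x640 bool, what is visible of it).
The state is a dict: "t": time; "q": joint angles; "qd": joint speeds; "joint_efforts": joint torques, N m; "eef_pos": TCP position; "ee_rot": TCP orientation; "force": force on the tool from outside, world axes, zero at the start; "moment": the same for the moment, N m; "width": finger opening in m; "gripper_force": force on a finger pad.
Only numpy, scipy, OpenCV 4.12 (cv2) and the standard library are available. Lean on these libraries where they do the work, as an engineer would, in place of code of your own. Each camera call takes 0.05 s, during which the arm holds its last target. There are 200 camera calls.

## Working session

There is one attempt and no reset: what is moved stays moved. The work goes in short steps, Python scripts to look and compute and a tool call to move; the robot and the scene stay as the last step left them, time stands still between calls to the robot, and variables do not carry over. Pictures are saved under pics/ and viewed, at most 11 in all, crops included, and the job is handed in when it is done.

Besides the shell and the picture viewer there is one more tool, called after "Call:" as name(argument=value, ...) on one line, values as JSON. servo_tool: Moves the arm, as the interface text tells. Its arguments: {"type":"object","properties":{"series":{"type":"array"},"claw":{"type":"number"},"grip_force":{"type":"number"}},"required":["series"]}

```bash
mkdir -p pics && cat > h.py <<'E'
import numpy as np, cv2
from station import telemetry, eyes, ticket, recognise, trace
def proj(cam,P):
    c=eyes.calibration(cam);R=cv2.Rodrigues(np.array(c["rvec"],float))[0]
    p=np.atleast_2d(P)@R.T+np.array(c["tvec"]).ravel();s=p[:,:2]/p[:,2:]
    s=s*(1+c["k1"]*(s**2).sum(1,keepdims=True));K=np.array(c["mtx"])
    return s@K[:2,:2].T+K[:2,2]
def ray(cam,uv):
    c=eyes.calibration(cam);R=cv2.Rodrigues(np.array(c["rvec"],float))[0]
    n=cv2.undistortPoints(np.array(uv,float).reshape(-1,1,2),np.array(c["mtx"],float),np.array([c["k1"],0,0,0.]))[:,0]
    d=np.c_[n,np.ones(len(n))]@R; return -R.T@np.array(c["tvec"]).ravel(), d
def onz(cam,uv,z):
    o,d=ray(cam,uv);return o+d*((z-o[2])/d[:,2])[:,None]
def snap(cam,name,crop=None):
    im=eyes.grab_frame(cam)
    if name:
        o=im if crop is None else im[crop[1]:crop[3],crop[0]:crop[2]]
        f=min(800/o.shape[1],600/o.shape[0]);o=cv2.resize(o,None,fx=f,fy=f)
        cv2.imwrite(f"pics/{name}.png",o[:,:,::-1])
    return im
E
python3 - <<'E'
from h import *
np.set_printoptions(precision=4,suppress=True)
s=telemetry.get_state();print(s)
for c in("top","side"):
    snap(c,c+"1");print(c,ray(c,[[320,200]]))
    for n in("module_mid","module","foot_step","lip_tip","clip_tip","upper_edge","lower_edge","left_unit_mid","right_unit_mid","plate","stand","vial","weight","screwdriver","brush","pan_tin","dish","end_bracket"):
        print(n,[(np.round(r["position"],4).tolist(),round(r["conf"],2)) for r in recognise(c,n)[:2]])
E
```

```text
{'t': 0.0, 'q': array([ 1.396 ,  0.3594,  0.0111, -0.0004, -1.2241, -0.2881]), 'qd': array([-0.001 , -0.0007,  0.0008, -0.001 , -0.    , -0.0006]), 'joint_efforts': array([  0.    , -58.2717,  29.3038,   6.997 ,   0.0067,  -0.0002]), 'eef_pos': array([0.3012, 0.6036, 0.2256]), 'ee_rot': array([ 3.14  , -0.0001, -0.463 ]), 'force': array([-0.3058,  0.0584,  0.956 ]), 'moment': array([ 0.0256, -0.0801, -0.0095]), 'gripper_force': 0.0, 'width': 0.08771814446139244}
top (array([0.4412, 0.0771, 1.2266]), array([[ 0.0805,  0.0158, -0.9967]]))
module_mid [([0.4711, 0.1796, 0.0444], 0.66)]
module [([0.4677, 0.1784, 0.0397], 0.77)]
foot_step [([0.4673, 0.1822, 0.0387], 0.75), ([0.4317, 0.4627, 0.0178], 0.21)]
lip_tip [([0.4711, 0.183, 0.0439], 0.65), ([0.5522, -0.2931, 0.1093], 0.64)]
clip_tip [([0.4699, 0.1818, 0.0441], 0.66)]
upper_edge [([0.5868, -0.204, 0.0794], 0.85)]
lower_edge [([0.5893, -0.2027, 0.0822], 0.78)]
left_unit_mid [([0.5691, -0.1092, 0.1182], 0.65)]
right_unit_mid [([0.5533, -0.2952, 0.1084], 0.61), ([0.3934, 0.0713, 0.0555], 0.3)]
plate [([0.5888, -0.2012, 0.0791], 0.62), 
[... 875 characters left out ...]
2307, 0.0725], 0.88)]
left_unit_mid [([0.5681, -0.124, 0.1086], 0.32)]
right_unit_mid [([0.551, -0.3118, 0.1042], 0.96)]
plate [([0.5784, -0.2303, 0.0763], 0.73)]
stand [([0.5668, -0.2614, 0.0579], 0.82), ([0.5518, -0.3107, 0.1084], 0.32)]
vial [([0.4713, 0.1686, 0.0406], 0.62), ([0.3871, 0.065, 0.0373], 0.5)]
weight [([0.5414, 0.0511, 0.0235], 0.6), ([0.5796, -0.2301, 0.0784], 0.2)]
screwdriver [([0.7293, 0.1914, 0.0213], 0.7)]
brush [([0.4242, 0.4495, 0.022], 0.64), ([0.5447, 0.0529, 0.0232], 0.48)]
pan_tin [([0.5773, 0.4376, 0.0276], 0.7)]
dish [([0.475, 0.1673, 0.042], 0.6), ([0.6815, 0.4504, 0.011], 0.51)]
end_bracket [([0.6592, 0.1114, 0.0176], 0.41), ([0.5761, -0.2298, 0.0807], 0.25)]
```

View pics/top1.png

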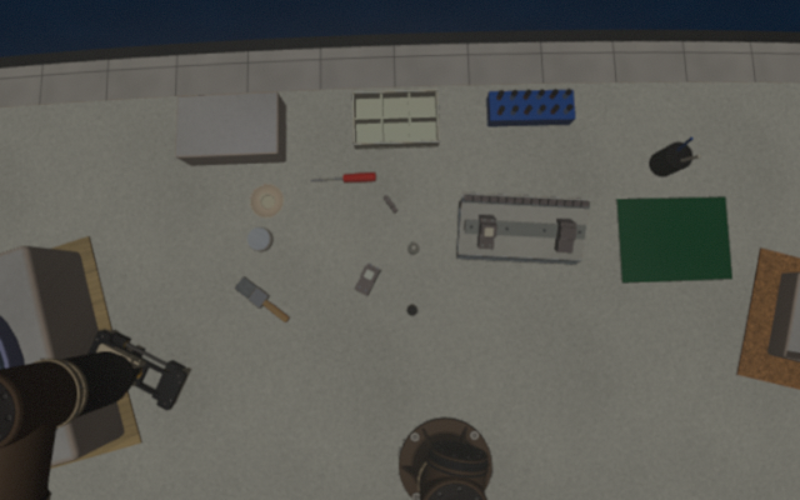

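View pics/side1.png

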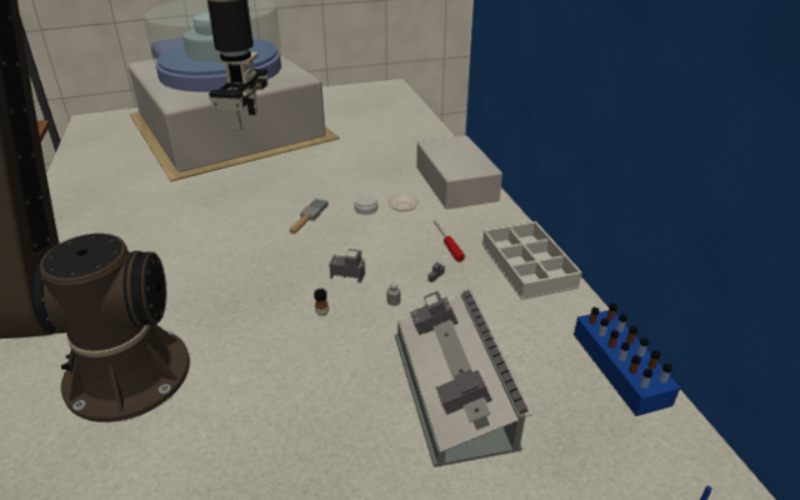

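```bash
cat > fit.py <<'E'
from h import *
from scipy.optimize import minimize
def box(x0,x1,y0,y1,z0,z1): return np.array([[x,y,z] for x in(x0,x1) for y in(y0,y1) for z in(z0,z1)])/1000
MOD=[box(-49,24,-18,18,-21,10),box(-12,17,-18,18,10,32),box(-49,-44,-18,18,-32,-21),box(18.5,24,-18,18,-32,-21)]
def sil(cam,parts,T,F=4):
    m=np.zeros((400*F,640*F),np.uint8)
    for b in parts:
        uv=proj(cam,b@T[0].T+T[1]); cv2.fillConvexPoly(m,cv2.convexHull(np.round((uv+.5)*F).astype(np.int32)),255)
    return cv2.resize(m,(640,400),interpolation=cv2.INTER_AREA)/255.
def Rz(a): return cv2.Rodrigues(np.array([0,0,a]))[0]
def Ry(a): return cv2.Rodrigues(np.array([0,a,0.]))[0]
def mask(cam,name,near=None):
    L=trace(cam,name)
    if near is not None and L:
        L=[r for r in L if r["mask"].any() and np.linalg.norm(np.argwhere(r["mask"]).mean(0)[::-1]-near)<25]
    return L[0]["mask"].astype(float) if L else None
def fit(masks,parts,f,x0,step):
    c=lambda x:sum(np.abs(sil(k,parts,f(x))-m).sum()/m.sum() for k,m in masks.items())
    for i in range(3):
        sx=np.array(step)/(1+i);S=np.vstack([x0]+[np.array(x0)+np.diag(sx)[j] for j in range(len(x0))])
        r=minimize(c,x0,method="Nelder-Mead",options=dict(initial_simplex=S,maxiter=150));x0=r.x
    return x0,r.fun
E
cat > a.py <<'E'
from fit import *
np.set_printoptions(precision=4,suppress=True)
fm=lambda x:(Rz(x[2]),np.array([x[0],x[1],.032]))
ims={c:snap(c,None) for c in("top","side")}
M={c:mask(c,"module",proj(c,[.469,.175,.032])[0]) for c in ims}
print({c:None if m is None else m.sum() for c,m in M.items()})
M={c:m for c,m in M.items() if m is not None}
best=None
for y in(-.45,2.7):
    r=fit(M,MOD,fm,[.469,.175,y],[.008,.008,.2]);print(r)
    if best is None or r[1]<best[1]:best=r
for c in M: print(c,fit({c:M[c]},MOD,fm,best[0],[.004,.004,.1]))
S={c:mask(c,"stand") for c in ims}; U={(c,n):mask(c,n) for c in ims for n in("left_unit","right_unit")}
for c,m in S.items():
    if m is None: print(c,"no stand");continue
    print(c,m.sum(),cv2.minAreaRect(np.argwhere(m>0)[:,::-1].astype(np.float32)))
for k,m in U.items(): print(k,None if m is None else (m.sum(),np.argwhere(m>0).mean(0)[::-1]))
np.savez("m.npz",x=best[0],**{"S"+c:m for c,m in S.items() if m is not None})
A=[]
for c,cr in(("top",(275,205,325,245)),("side",(255,190,305,230))):
    im=cv2.resize(ims[c][cr[1]:cr[3],cr[0]:cr[2]],None,fx=8,fy=8,interpolation=2)
    o=im.copy()
    for b in MOD:
        T=fm(best[0]);uv=proj(c,b@T[0].T+T[1]);h=((cv2.convexHull(uv.astype(np.float32))[:,0]-cr[:2]+.5)*8).astype(np.int32)
        cv2.polylines(o,[h],1,(255,0,0),1)
    A.append(np.vstack([im,o])[:, :])
B=np.hstack(A);B=cv2.convertScaleAbs(B,alpha=1.6);B=cv2.resize(B,(740,592));cv2.imwrite("pics/mod.png",B[:,:,::-1])
A=[]
for c,cr in(("top",(360,150,480,215)),("side",(310,220,430,375))):
    im=cv2.resize(ims[c][cr[1]:cr[3],cr[0]:cr[2]],None,fx=3.3,fy=3.3,interpolation=2);A.append(im)
h=max(a.shape[0] for a in A);B=np.hstack([cv2.copyMakeBorder(a,0,h-a.shape[0],0,0,0) for a in A])
cv2.imwrite("pics/st.png",cv2.convertScaleAbs(B,alpha=1.5)[:,:,::-1])
E
python3 a.py
```

```text
{'top': np.float64(240.0), 'side': np.float64(516.0)}
(array([ 0.4801,  0.1729, -0.5482]), np.float64(0.3801649186806505))Traceback (most recent call last):
  File "a.py", line 10, in <module>
    r=fit(M,MOD,fm,[.469,.175,y],[.008,.008,.2]);print(r)
  File "fit.py", line 21, in fit
    r=minimize(c,x0,method="Nelder-Mead",options=dict(initial_simplex=S,maxiter=150));x0=r.x
    res = _minimize_neldermead(fun, x0, args, callback, bounds=bounds,
                               **options)
    fxcc = func(xcc)
    fx = function(np.copy(x), *(wrapper_args + args))
  File "fit.py", line 18, in <lambda>
    c=lambda x:sum(np.abs(sil(k,parts,f(x))-m).sum()/m.sum() for k,m in masks.items())
               ~~~^^^^^^^^^^^^^^^^^^^^^^^^^^^^^^^^^^^^^^^^^^^^^^^^^^^^^^^^^^^^^^^^^^^^
  File "fit.py", line 18, in <genexpr>
    c=lambda x:sum(np.abs(sil(k,parts,f(x))-m).sum()/m.sum() for k,m in masks.items())
                          ~~~^^^^^^^^^^^^^^
  File "fit.py", line 8, in sil
    uv=proj(cam,b@T[0].T+T[1]); cv2.fillConvexPoly(m,cv2.convexHull(np.round((uv+.5)*F).astype(np.int32)),255)
  File "h.py", line 4, in proj
    c=eyes.calibration(cam);R=cv2.Rodrigues(np.array(c["rvec"],float))[0]
ValueError: time passes only in moves, steps and waits
```

```bash
sed -i 's/^from station.*/&\nfrom functools import cache\ncal=cache(lambda n:eyes.calibration(n))/; s/c=eyes.calibration(cam)/c=cal(cam)/' h.py && python3 a.py
```

```text
{'top': np.float64(273.0), 'side': np.float64(535.0)}
(array([ 0.4799,  0.1731, -0.4981]), np.float64(0.26742388879827034))
(array([0.4583, 0.1851, 2.6698]), np.float64(0.47969305143576724))
top (array([ 0.4801,  0.1725, -0.5253]), np.float64(0.13288802700567406))
side (array([ 0.4807,  0.1775, -0.488 ]), np.float64(0.08700018325087044))
top 4522.0 ((417.9240417480469, 182.6494598388672), (104.05773162841797, 53.18079376220703), 3.301865816116333)
side 8812.0 ((371.68878173828125, 303.861572265625), (137.7999725341797, 90.19999694824219), 73.73979187011719)
('top', 'left_unit') (np.float64(389.0), array([389.3316, 184.4293]))
('top', 'right_unit') (np.float64(408.0), array([452.1814, 187.7672]))
('side', 'left_unit') (np.float64(721.0), array([346.0194, 250.0374]))
('side', 'right_unit') (np.float64(940.0), array([369.4106, 312.5426]))
```

View pics/mod.png

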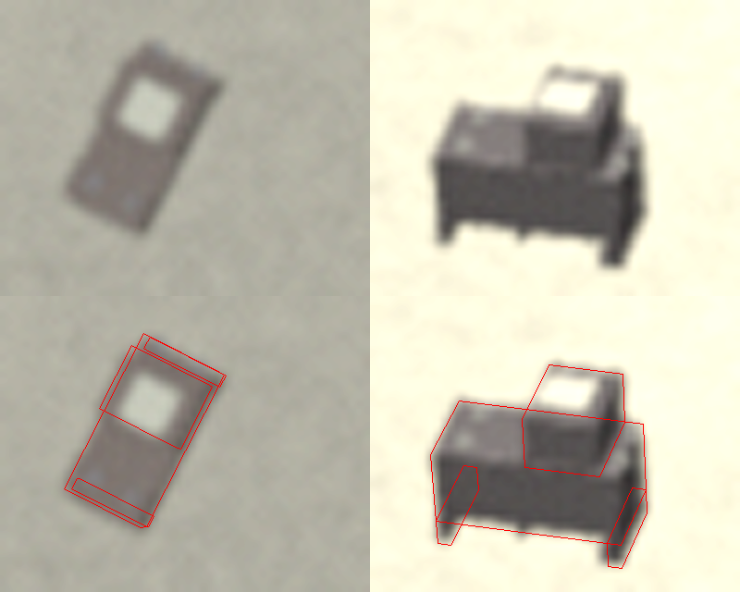

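View pics/st.png

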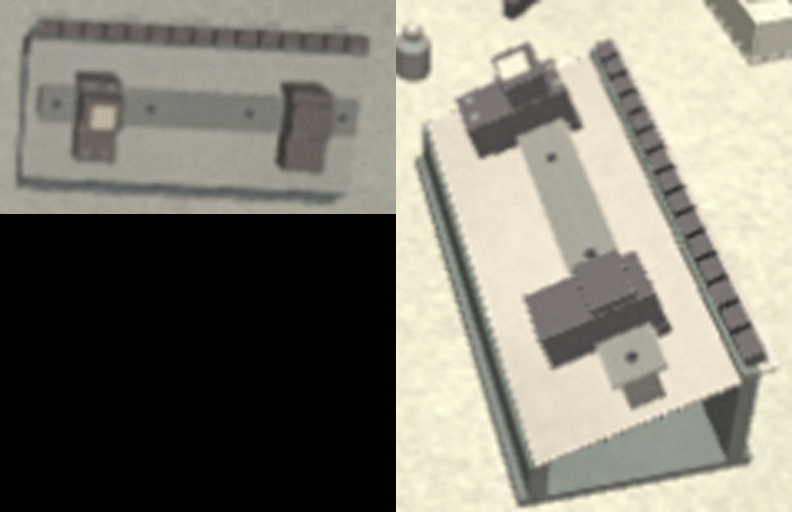

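The pictures show the module at about (294,223) in the top view, with its hook end pointing away and to the right. The fit overlay matches: mid at about (0.480, 0.174), yaw −0.51. The rail ends show at about (371,181) and (468,186). I'll set out now.

Call:
servo_tool(series=[[[28,24,0,0],[28,24,0,0],[28,24,0,0],[28,24,0,0],[28,24,0,0],[28,24,0,0],[28,24,0,0],[28,24,0,0],[28,24,0,0],[28,24,0,0]]], claw=-1)

```text
t: 3.43
eef_pos: [0.4451, 0.2626, 0.227]
ee_rot: [-3.141, -0.0, -0.462]
force: [0.3, 0.3, 0.4]
width: 0.0877
gripper_force: 0.0
```

```bash
cat > b.py <<'E'
from fit import *
from scipy.optimize import least_squares
np.set_printoptions(precision=4,suppress=True)
o=lambda u,v,side:((310+(u-396)/3.3-.35,220+v/3.3-.35) if side else (360+u/3.3-.35,150+v/3.3-.35))
# (cam,pixel,plate x,y) in m; y None = anywhere on the edge
D=[("top",o(38,103,0),0,.145),("top",o(358,118,0),0,-.145),("side",o(612,385,1),-.0175,-.145),("side",o(667,365,1),.0175,-.145),
("side",o(520,140,1),-.0175,None),("side",o(573,272,1),-.0175,None),("side",o(567,123,1),.0175,None),("side",o(620,252,1),.0175,None),
("top",o(150,92,0),.0175,None),("top",o(250,97,0),.0175,None),("top",o(150,124,0),-.0175,None),("top",o(250,129,0),-.0175,None)]
def P(p,x,y):
    R=Rz(p[2])@Ry(-np.radians(20)); return R@np.array([x,y,p[3]])+np.array([p[0],p[1],.086])
def res(p):
    r=[]
    for c,uv,x,y in D:
        if y is None:
            a,b=proj(c,[P(p,x,-.07),P(p,x,.07)]);d=(b-a)/np.linalg.norm(b-a);r.append(np.cross(d,np.array(uv)-a))
        else: r+=list(proj(c,P(p,x,y))[0]-uv)
    return np.array(r)
import warnings;warnings.simplefilter("ignore")
s=least_squares(res,[.585,-.2,-.03,.004],loss="soft_l1");print(s.x,s.fun)
for n,h in(("left_unit",.053),("right_unit",.039)):
  for c in("top","side"):
    for r in recognise(c,n)[:1]:
        R=Rz(s.x[2])@Ry(-np.radians(20));print(n,c,R.T@(r["position"]-np.array([s.x[0],s.x[1],.086])),r["conf"])
print(telemetry.get_state()["eef_pos"],telemetry.get_state()["t"])
E
python3 b.py
```

```text
[ 0.5792 -0.2048 -0.0782  0.0099] [ 0.3565 -0.6254 -0.0126 -0.3316 -0.1267  0.292   0.1244 -0.6127  0.5564
  1.3456  0.2401 -0.1699 -1.4033 -1.3917  0.409   0.4032]
left_unit top [-0.0035  0.0947  0.0359] 0.77
left_unit side [-0.0106  0.0754  0.03  ] 0.81
right_unit top [-0.0134 -0.0916  0.0292] 0.65
right_unit side [-0.0119 -0.1055  0.03  ] 0.88
[0.4452 0.2633 0.2269] 3.6333
```

Call:
servo_tool(series=[[[9.2,8,15,0.006],[9.2,8,15,0.006],[9.2,8,15,0.006],[9.2,8,15,0.006],[9.2,8,15,0.006],[9.2,8,15,0.006],[9.2,8,15,0.006],[8.9,8,15,0.006],[0,0,0,0],[0,0,0,0]]])

```text
t: 4.47
eef_pos: [0.4796, 0.1738, 0.106]
ee_rot: [3.14, 0.0, -0.51]
force: [0.9, -0.0, -0.1]
width: 0.0879
gripper_force: 0.0
```

```bash
cat > c.py <<'E'
from fit import *
np.set_printoptions(precision=4,suppress=True)
s=telemetry.get_state();print(s["eef_pos"],s["ee_rot"],s["t"])
im=snap("side",None);p=s["eef_pos"]
cr=(245,165,325,235);o=cv2.resize(im[cr[1]:cr[3],cr[0]:cr[2]],None,fx=8,fy=8,interpolation=2);o=cv2.convertScaleAbs(o,alpha=1.6)
M=np.load("m.npz")["x"];fm=lambda x:(Rz(x[2]),np.array([x[0],x[1],.032]))
for b in MOD:
    T=fm([.480,.174,-.51]);uv=proj("side",b@T[0].T+T[1]);cv2.polylines(o,[((cv2.convexHull(uv.astype(np.float32))[:,0]-cr[:2]+.5)*8).astype(np.int32)],1,(255,0,0),1)
cv2.imwrite("pics/c.png",o[:,:,::-1])
m=mask("side","module",proj("side",[.48,.174,.032])[0])
if m is not None: print(m.sum(),fit({"side":m},MOD,fm,[.480,.174,-.51],[.004,.004,.1]))
E
python3 c.py
```

```text
[0.4796 0.1738 0.106 ] [ 3.14    0.0005 -0.5104] 4.4667
535.0 (array([ 0.4813,  0.1772, -0.5165]), np.float64(0.0684625251969947))
```

View pics/c.png

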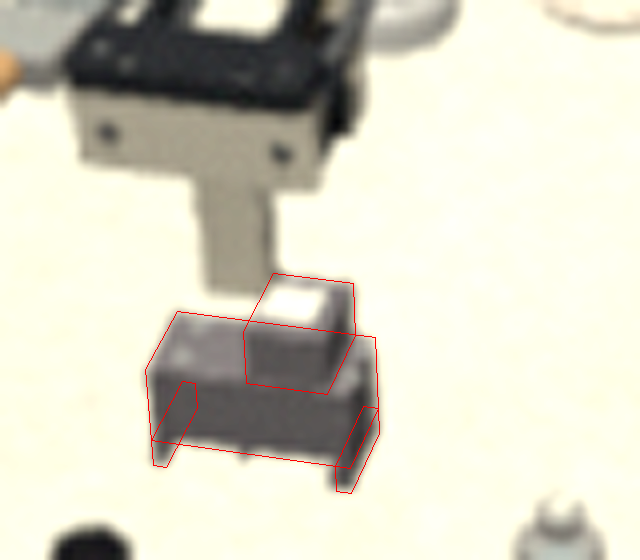

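The gripper is above the tower and the projected outline matches the picture (tower around (300,330) in the crop). I'll go down and close.

Call:
servo_tool(series=[[[3,-1,10,0],[0,0,12,0],[0,0,12,0],[0,0,12,0],[0,0,12,0],[0,0,8,0],[0,0,4,0],[0,0,0,0],[0,0,0,0],[0,0,0,0]]])

```text
t: 5.4
eef_pos: [0.4834, 0.1733, 0.0372]
ee_rot: [-3.141, -0.001, -0.51]
force: [0.4, 0.4, 0.3]
width: 0.0875
gripper_force: 0.0
```

Call:
servo_tool(series=[[[0,0,0,0],[0,0,0,0],[0,0,0,0],[0,0,0,0],[0,0,0,0],[0,0,0,0],[0,0,0,0],[0,0,0,0],[0,0,0,0],[0,0,0,0]]], claw=1, grip_force=20)

```text
t: 6.23
eef_pos: [0.483, 0.1728, 0.0365]
ee_rot: [3.141, 0.0, -0.511]
force: [0.7, -0.6, 0.1]
width: 0.0359
gripper_force: 19.9
```

Call:
servo_tool(series=[[[0,0,-4,0],[0,0,-10,0],[0,0,-16,0],[0,0,-20,0],[0,0,-20,0],[0,0,-20,0],[0,0,-20,0],[0,0,-20,0],[0,0,-10,0],[0,0,0,0]]])

```text
t: 7.07
eef_pos: [0.4841, 0.1736, 0.1794]
ee_rot: [-3.137, -0.002, -0.51]
force: [1.0, -0.7, -3.1]
width: 0.0359
gripper_force: 19.9
```

Call:
servo_tool(series=[[[0,0,-12,-0.108],[0,0,-12,-0.108],[0,0,-8,-0.108],[0,0,-3,-0.108],[3,8,0,0],[6,18,0,0],[10,30,0,0],[11,32,0,0],[11,32,0,0],[11,32,0,0]]])

```text
t: 7.9
eef_pos: [0.5222, 0.0154, 0.2102]
ee_rot: [3.141, 0.002, -0.081]
force: [0.6, 0.1, -3.2]
width: 0.0357
gripper_force: 19.9
```

Call:
servo_tool(series=[[[11,32,0,0],[11,32,0,0],[11,32,0,0],[11,32,0,0],[11,30,0,0],[9,25,0,0],[6,18,0,0],[4,12,0,0],[0,0,0,0],[0,0,0,0]]])

```text
t: 8.73
eef_pos: [0.5791, -0.2013, 0.2102]
ee_rot: [-3.141, 0.002, -0.082]
force: [0.5, 0.4, -3.1]
width: 0.0363
gripper_force: 19.9
```

```bash
cat > d.py <<'E'
from fit import *
np.set_printoptions(precision=4,suppress=True)
s=telemetry.get_state();print(s["eef_pos"],s["ee_rot"],s["t"],s["force"])
for c in("side","top"):
    im=snap(c,None)
    for n in("module","module_mid","left_unit","right_unit","left_unit_mid","right_unit_mid"):
        print(c,n,[(np.round(r["position"],4),round(r["conf"],2)) for r in recognise(c,n)[:1]])
    if c=="side":
        cr=(300,190,440,360);o=cv2.resize(im[cr[1]:cr[3],cr[0]:cr[2]],None,fx=3.5,fy=3.5,interpolation=2);o=cv2.convertScaleAbs(o,alpha=1.5)
        T=(Rz(s["ee_rot"][2]),s["eef_pos"]+Rz(s["ee_rot"][2])@[-.0025,0,-.005])
        for b in MOD:
            uv=proj(c,b@T[0].T+T[1]);cv2.polylines(o,[((cv2.convexHull(uv.astype(np.float32))[:,0]-cr[:2]+.5)*3.5).astype(np.int32)],1,(255,0,0),1)
        R=Rz(-.078)@Ry(-np.radians(20))
        for x in(-.0175,.0175):
            uv=proj(c,np.array([[x,-.145,.005],[x,.145,.005]])@R.T+[.579,-.205,.086]);cv2.polylines(o,[((uv-cr[:2]+.5)*3.5).astype(np.int32)],0,(0,255,0),1)
        cv2.imwrite("pics/d.png",o[:,:,::-1])
E
python3 d.py
```

```text
[ 0.5791 -0.2013  0.2102] [-3.1413  0.0021 -0.0817] 8.7333 [ 0.4898  0.3613 -3.0946]
side module [(array([ 0.5512, -0.2159,  0.2081]), 0.78)]
side module_mid [(array([ 0.547 , -0.2152,  0.2068]), 0.92)]
side left_unit [(array([ 0.5469, -0.1274,  0.0984]), 0.69)]
side right_unit [(array([ 0.5509, -0.3089,  0.1103]), 0.63)]
side left_unit_mid [(array([ 0.5464, -0.1231,  0.0992]), 0.68)]
side right_unit_mid [(array([ 0.5515, -0.3093,  0.1067]), 0.88)]
top module [(array([ 0.5408, -0.196 ,  0.2186]), 0.49)]
top module_mid [(array([ 0.5399, -0.1943,  0.2207]), 0.61)]
top left_unit []
top right_unit [(array([ 0.5339, -0.2916,  0.1061]), 0.55)]
top left_unit_mid [(array([0.6792, 0.4414, 0.0074]), 0.43)]
top right_unit_mid [(array([ 0.5347, -0.2933,  0.1019]), 0.76)]
```

View pics/d.png

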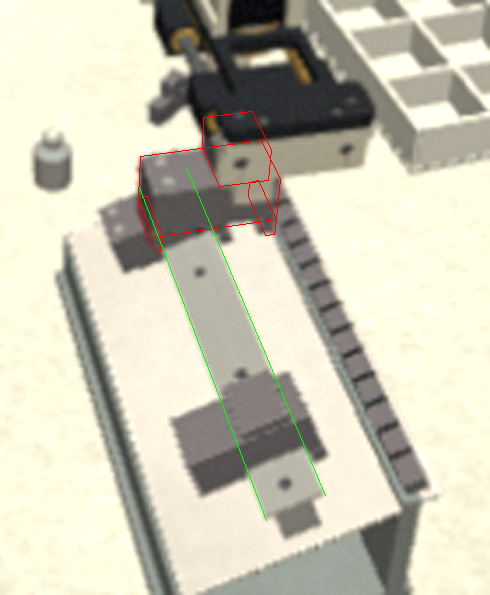

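```bash
cat > e.py <<'E'
from fit import *
from scipy.optimize import least_squares
from scipy.ndimage import map_coordinates
np.set_printoptions(precision=4,suppress=True)
G={c:cv2.cvtColor(cv2.imread(f"pics/{c}1.png"),cv2.COLOR_BGR2GRAY).astype(float) for c in("top","side")}
def W(p,x,y,z=None):
    R=Rz(p[2])@Ry(-np.radians(20));return np.array([[x,v,p[3] if z is None else z] for v in np.atleast_1d(y)])@R.T+[p[0],p[1],.086]
p=np.array([.579,-.205,-.075,.005])
ys=np.linspace(-.065,.055,25)
for it in range(4):
    obs=[]
    for c in G:
        for x in(-.0175,.0175):
            a=proj(c,W(p,x,ys));t=a[-1]-a[0];t/=np.linalg.norm(t);n=np.array([-t[1],t[0]])
            mid=proj(c,W(p,0,[0]))[0]-proj(c,W(p,x,[0]))[0];n*=-np.sign(n@mid)  # outward
            k=np.arange(-4,4.01,.1) if it==0 else np.arange(-2,2.01,.1)
            for u in a:
                q=(u+n*k[:,None]+.5)*1.25-.5
                pr=map_coordinates(G[c],[q[:,1],q[:,0]],order=1);g=np.gradient(cv2.GaussianBlur(pr[None],(0,0),3)[0])
                j=g.argmax()
                if 0<j<len(k)-1 and g[j]*10>8: obs.append((c,x,u+n*k[j]))
    def res(v):
        r=[]
        for c in G:
            for x in(-.0175,.0175):
                L=np.array([o[2] for o in obs if o[0]==c and o[1]==x])
                if len(L):
                    a,b=proj(c,W(v,x,[-.07,.07]));d=(b-a)/np.linalg.norm(b-a);e=L-a;r+=list(d[0]*e[:,1]-d[1]*e[:,0])
        return np.r_[r,(v[1]+.205)*100]
    s=least_squares(res,p,loss="soft_l1",f_scale=.5);p=s.x;print(p,len(obs),np.sqrt((s.fun**2).mean()))
for c in G:
    for x in(-.0175,.0175):
        a,b=proj(c,W(p,x,[-.07,.07]));d=(b-a)/np.linalg.norm(b-a);L=np.array([o[2] for o in obs if o[0]==c and o[1]==x]);e=L-a
        print(c,x,len(L),np.round((d[0]*e[:,1]-d[1]*e[:,0])[::4],2))
E
python3 e.py
```

```text
[ 0.5787 -0.205  -0.0765  0.0126] 98 0.6838407842341897
[ 0.5785 -0.205  -0.0798  0.0115] 97 0.20226390862008678
[ 0.5785 -0.205  -0.079   0.0113] 98 0.22551379533874524
[ 0.5785 -0.205  -0.079   0.0115] 98 0.22164474305854043
top -0.0175 25 [-0.1 -0.2  0.2 -0.1  0.1 -0.1  0.2]
top 0.0175 25 [-0.2   0.   -0.2   0.11  0.    0.3   0.2 ]
side -0.0175 24 [ 0.49 -0.01  0.19  0.19  0.19  0.09]
side 0.0175 24 [ 0.09 -0.01 -0.01  0.09 -0.01 -0.01]
```

The refit puts the rail yaw at −0.079 and the upper edge at about x 0.591, with the packing near its 8 mm maximum. In the last picture the held module sits over the rail as predicted, at about (210,180). I'll lower into the gap.

Call:
servo_tool(series=[[[5,3.7,0,0],[0,0,8,0],[0,0,10,0],[0,0,10,0],[0,0,10,0],[0,0,10,0],[0,0,8,0],[0,0,4,0],[0,0,0,0],[0,0,0,0]]])

```text
t: 10.27
eef_pos: [0.5846, -0.205, 0.1515]
ee_rot: [3.141, 0.0, -0.079]
force: [-0.0, -0.3, -2.7]
width: 0.0357
gripper_force: 19.9
```

Call:
servo_tool(series=[[[0,0,1,0],[0,0,1,0],[0,0,1,0],[0,0,1,0],[0,0,1,0],[0,0,1,0],[0,0,0,0],[0,0,0,0],[0,0,0,0],[0,0,0,0]]])

```text
t: 11.1
eef_pos: [0.5846, -0.205, 0.1456]
ee_rot: [3.142, -0.0, -0.079]
force: [0.0, 0.1, -2.7]
width: 0.036
gripper_force: 19.9
```

```bash
cat > d2.py <<'E'
from fit import *
import sys
np.set_printoptions(precision=4,suppress=True)
s=telemetry.get_state();print(s["eef_pos"],s["ee_rot"],s["t"],s["force"],s["moment"])
c="side";im=snap(c,None)
cr=(310,200,430,350);k=4;o=cv2.resize(im[cr[1]:cr[3],cr[0]:cr[2]],None,fx=k,fy=k,interpolation=2);o=cv2.convertScaleAbs(o,alpha=1.5)
b0=o.copy()
T=(Rz(s["ee_rot"][2]),s["eef_pos"]+Rz(s["ee_rot"][2])@[-.0025,0,-.005])
for b in MOD:
    uv=proj(c,b@T[0].T+T[1]);cv2.polylines(o,[((cv2.convexHull(uv.astype(np.float32))[:,0]-cr[:2]+.5)*k).astype(np.int32)],1,(255,0,0),1)
cv2.imwrite(f"pics/{sys.argv[1]}.png",np.hstack([b0,o])[:,:,::-1][:, :800] if sys.argv[2]=="2" else b0[:,:,::-1])
E
python3 d2.py d2 1
```

```text
[ 0.5846 -0.205   0.1456] [ 3.1415 -0.0001 -0.0787] 11.1 [ 0.0259  0.0619 -2.6736] [ 0.0454 -0.0566 -0.006 ]
```

View pics/d2.png

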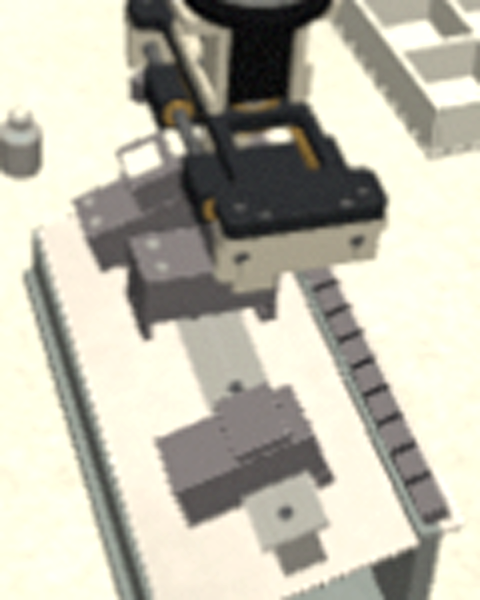

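The module is held level in the gap, with its hook wall at about (265,305) beyond the rail's upper edge. I'll keep lowering.

Call:
servo_tool(series=[[[0,0,1,0],[0,0,1,0],[0,0,1,0],[0,0,1,0],[0,0,1,0],[0,0,1,0],[0,0,0,0],[0,0,0,0],[0,0,0,0],[0,0,0,0]]])

```text
t: 11.98
eef_pos: [0.5846, -0.205, 0.1396]
ee_rot: [3.142, -0.0, -0.079]
force: [-0.5, 0.1, -1.5]
width: 0.0358
gripper_force: 19.9
```

Call:
servo_tool(series=[[[0,0,0.5,0],[0,0,0.5,0],[0,0,0.5,0],[0,0,0.5,0],[0,0,0.5,0],[0,0,0.5,0],[0,0,0.5,0],[0,0,0.5,0],[0,0,0,0],[0,0,0,0]]])

```text
t: 12.82
eef_pos: [0.5846, -0.205, 0.1355]
ee_rot: [3.142, 0.0, -0.079]
force: [-1.3, 0.8, -2.7]
width: 0.0362
gripper_force: 19.9
```

Call:
servo_tool(series=[[[0,0,0.5,0],[0,0,0.5,0],[0,0,0.5,0],[0,0,0.5,0],[0,0,0.5,0],[0,0,0.5,0],[0,0,0.5,0],[0,0,0,0],[0,0,0,0],[0,0,0,0]]])

```text
t: 13.65
eef_pos: [0.5846, -0.205, 0.1321]
ee_rot: [3.142, -0.0, -0.079]
force: [-0.6, -0.0, -1.9]
width: 0.0362
gripper_force: 19.9
```

Call:
servo_tool(series=[[[0,0,0.5,0],[0,0,0.5,0],[0,0,0.5,0],[0,0,0.5,0],[0,0,0.5,0],[0,0,0,0],[0,0,0,0],[0,0,0,0],[0,0,0,0],[0,0,0,0]]])

```text
t: 14.48
eef_pos: [0.5846, -0.205, 0.1296]
ee_rot: [-3.142, -0.0, -0.079]
force: [-0.1, 0.1, -2.3]
width: 0.0363
gripper_force: 19.9
```

Call:
servo_tool(series=[[[0,0,0.5,0],[0,0,0.5,0],[0,0,0.5,0],[0,0,0.5,0],[0,0,0,0],[0,0,0,0],[0,0,0,0],[0,0,0,0],[0,0,0,0],[0,0,0,0]]])

```text
t: 15.32
eef_pos: [0.5846, -0.205, 0.1276]
ee_rot: [3.142, -0.0, -0.079]
force: [-0.5, 0.5, -3.5]
width: 0.0359
gripper_force: 19.9
```

Call:
servo_tool(series=[[[0,0,0.5,0],[0,0,0.5,0],[0,0,0.5,0],[0,0,0,0],[0,0,0,0],[0,0,0,0],[0,0,0,0],[0,0,0,0],[0,0,0,0],[0,0,0,0]]])

```text
t: 16.15
eef_pos: [0.5846, -0.205, 0.1261]
ee_rot: [3.142, 0.0, -0.079]
force: [0.8, -0.5, -3.2]
width: 0.036
gripper_force: 19.9
```

Call:
servo_tool(series=[[[0,0,0.5,0],[0,0,0.5,0],[0,0,0.5,0],[0,0,0,0],[0,0,0,0],[0,0,0,0],[0,0,0,0],[0,0,0,0],[0,0,0,0],[0,0,0,0]]])

```text
t: 16.98
eef_pos: [0.5845, -0.205, 0.1246]
ee_rot: [-3.142, 0.0, -0.079]
force: [-0.5, -0.1, -3.4]
width: 0.0359
gripper_force: 19.9
```

Call:
servo_tool(series=[[[0,0,0.5,0],[0,0,0.5,0],[0,0,0.5,0],[0,0,0,0],[0,0,0,0],[0,0,0,0],[0,0,0,0],[0,0,0,0],[0,0,0,0],[0,0,0,0]]])

```text
t: 17.82
eef_pos: [0.5847, -0.2051, 0.1239]
ee_rot: [3.141, -0.001, -0.078]
force: [-2.9, 0.7, 5.7]
width: 0.0359
gripper_force: 19.9
```

Seat contact came at TCP z of about 0.124. I'll ease off slightly and draw back towards the robot.

Call:
servo_tool(series=[[[0,0,-0.7,0],[-0.7,0,0,0],[-0.7,0,0,0],[-0.7,0,0,0],[-0.7,0,0,0],[-0.7,0,0,0],[-0.7,0,0,0],[-0.3,0,0,0],[0,0,0,0],[0,0,0,0]]])

```text
t: 18.65
eef_pos: [0.5803, -0.2047, 0.124]
ee_rot: [3.141, -0.001, -0.079]
force: [2.5, -1.4, 1.7]
width: 0.0356
gripper_force: 19.9
```

Call:
servo_tool(series=[[[-0.5,0,0,0],[-0.5,0,0,0],[-0.5,0,0,0],[0,0,0,0],[0,0,0,0],[0,0,0,0],[0,0,0,0],[0,0,0,0],[0,0,0,0],[0,0,0,0]]])

```text
t: 19.48
eef_pos: [0.5787, -0.2045, 0.1239]
ee_rot: [3.142, -0.0, -0.079]
force: [2.6, -0.5, 3.1]
width: 0.0356
gripper_force: 19.9
```

Call:
servo_tool(series=[[[-0.5,0,-0.3,0],[-0.5,0,0,0],[-0.5,0,0,0],[0,0,0,0],[0,0,0,0],[0,0,0,0],[0,0,0,0],[0,0,0,0],[0,0,0,0],[0,0,0,0]]])

```text
t: 20.32
eef_pos: [0.5771, -0.2044, 0.1238]
ee_rot: [-3.142, 0.0, -0.079]
force: [4.9, -0.3, -0.7]
width: 0.036
gripper_force: 20.0
```

Call:
servo_tool(series=[[[-0.5,0,0,0],[-0.5,0,0,0],[-0.5,0,0,0],[0,0,0,0],[0,0,0,0],[0,0,0,0],[0,0,0,0],[0,0,0,0],[0,0,0,0],[0,0,0,0]]])

```text
t: 21.15
eef_pos: [0.5761, -0.2043, 0.1236]
ee_rot: [3.142, -0.001, -0.079]
force: [6.4, -2.5, -3.5]
width: 0.0359
gripper_force: 20.0
```

Call:
servo_tool(series=[[[-0.4,0,0,0],[-0.3,0,0,0],[0,0,0,0],[0,0,0,0],[0,0,0,0],[0,0,0,0],[0,0,0,0],[0,0,0,0],[0,0,0,0],[0,0,0,0]]])

```text
t: 21.98
eef_pos: [0.5754, -0.2043, 0.1235]
ee_rot: [-3.142, -0.001, -0.079]
force: [7.0, -2.0, -5.7]
width: 0.0359
gripper_force: 20.0
```

```bash
python3 d2.py d3 1
```

```text
[ 0.5754 -0.2043  0.1235] [-3.1415 -0.0007 -0.0789] 21.9833 [ 6.9807 -1.9718 -5.7267] [-0.9422 -2.9632  0.0238]
```

View pics/d3.png

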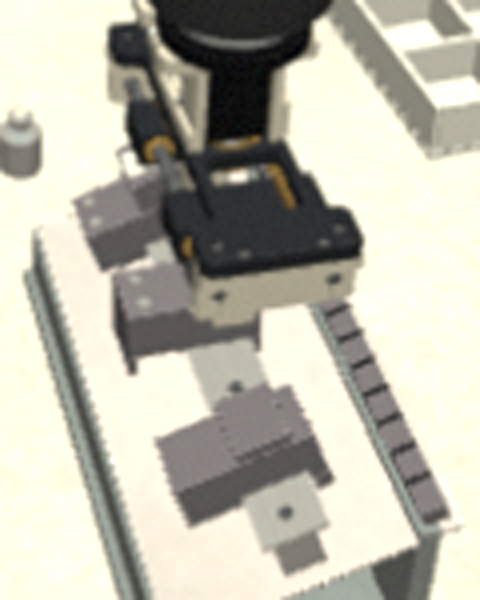

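The wall now bears on the edge: fx is about 7 N, and the hook is at (257,347) against the rail edge. That means it is hooked, so I'll relieve the pull slightly and let go.

Call:
servo_tool(series=[[[0.3,0,0,0],[0,0,0,0],[0,0,0,0],[0,0,0,0],[0,0,0,0],[0,0,0,0],[0,0,0,0],[0,0,0,0],[0,0,0,0],[0,0,0,0]]], claw=-0.2)

```text
t: 22.87
eef_pos: [0.5752, -0.2043, 0.1241]
ee_rot: [-3.142, 0.0, -0.079]
force: [-0.5, -0.2, 0.4]
width: 0.053
gripper_force: 0.0
```

Call:
servo_tool(series=[[[0,0,-5,0],[0,0,-10,0],[0,0,-12,0],[0,0,-12,0],[0,0,-12,0],[0,0,-10,0],[0,0,-4,0],[0,0,0,0],[0,0,0,0],[0,0,0,0]]])

```text
t: 23.7
eef_pos: [0.5747, -0.2042, 0.1884]
ee_rot: [-3.141, 0.001, -0.079]
force: [0.3, -0.8, -0.6]
width: 0.0525
gripper_force: 0.0
```

```bash
python3 d2.py d4 1; cat > g.py <<'E'
from fit import *
np.set_printoptions(precision=4,suppress=True)
eyes.grab_frame("side");c="side"
f=lambda x:(Rz(-.079)@Ry(-np.radians(20-x[2])),np.array([x[0],-.205+.0009,x[1]]))
m=mask(c,"module",proj(c,[.573,-.204,.118])[0])
if m is not None: print(m.sum(),fit({c:m},MOD,f,[.573,.118,12],[.004,.004,6]))
E
python3 g.py
```

```text
[ 0.5747 -0.2042  0.1884] [-3.1414  0.0011 -0.0789] 23.7 [ 0.2592 -0.7585 -0.5558] [-0.0671 -0.011   0.0521]
895.0 (array([ 0.5706,  0.1183, 10.8132]), np.float64(0.07415050936575748))
```

View pics/d4.png

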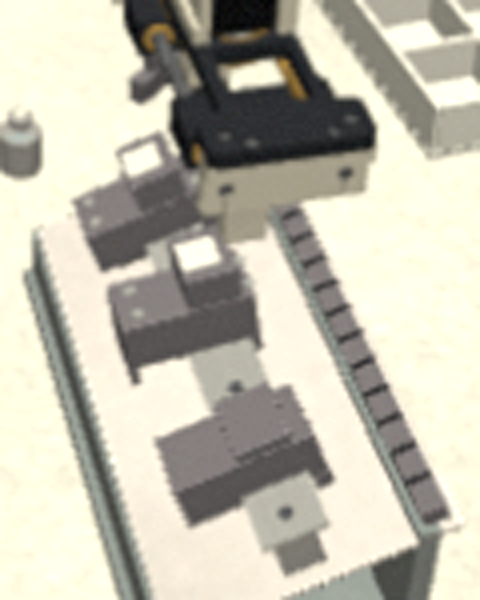

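It hangs hooked, foot about 11–12° up, with the foot step at around (150,290). I'll shut the fingers, move over the step and come down.

Call:
servo_tool(series=[[[-3,0,-2,0],[-6,0,0,0],[-8,0,0,0],[-8,0,0,0],[-8,0,0,0],[-7.7,0,0,0],[-5,0,0,0],[-2,0,0,0],[0,0,0,0],[0,0,0,0]]], claw=1, grip_force=10)

```text
t: 24.68
eef_pos: [0.5278, -0.2005, 0.1913]
ee_rot: [3.142, -0.001, -0.079]
force: [-1.2, 0.1, 0.3]
width: 0.0005
gripper_force: 0.0
```

Call:
servo_tool(series=[[[0,0,6,0],[0,0,10,0],[0,0,10,0],[0,0,10,0],[0,0,10,0],[0,0,8,0],[0,0,3,0],[0,0,0,0],[0,0,0,0],[0,0,0,0]]])

```text
t: 25.52
eef_pos: [0.528, -0.2006, 0.1345]
ee_rot: [3.141, -0.001, -0.079]
force: [0.5, -0.1, -0.4]
width: 0.0005
gripper_force: 0.0
```

Call:
servo_tool(series=[[[0,0,1,0],[0,0,1,0],[0,0,1,0],[0,0,1,0],[0,0,1,0],[0,0,1,0],[0,0,1,0],[0,0,0.5,0],[0,0,0,0],[0,0,0,0]]])

```text
t: 26.35
eef_pos: [0.5276, -0.2005, 0.1265]
ee_rot: [3.142, 0.0, -0.079]
force: [0.3, 0.7, 0.1]
width: 0.0005
gripper_force: 0.0
```

Call:
servo_tool(series=[[[0,0,0.5,0],[0,0,0.5,0],[0,0,0.5,0],[0,0,0.5,0],[0,0,0,0],[0,0,0,0],[0,0,0,0],[0,0,0,0],[0,0,0,0],[0,0,0,0]]])

```text
t: 27.18
eef_pos: [0.5276, -0.2005, 0.1246]
ee_rot: [3.142, 0.0, -0.079]
force: [0.1, -0.1, 0.0]
width: 0.0006
gripper_force: 0.0
```

Call:
servo_tool(series=[[[0,0,0.5,0],[0,0,0.5,0],[0,0,0.5,0],[0,0,0.5,0],[0,0,0,0],[0,0,0,0],[0,0,0,0],[0,0,0,0],[0,0,0,0],[0,0,0,0]]])

```text
t: 28.02
eef_pos: [0.5276, -0.2005, 0.1226]
ee_rot: [-3.142, -0.0, -0.079]
force: [0.1, -0.0, 0.6]
width: 0.0003
gripper_force: 0.0
```

Call:
servo_tool(series=[[[0,0,0.5,0],[0,0,0.5,0],[0,0,0.5,0],[0,0,0,0],[0,0,0,0],[0,0,0,0],[0,0,0,0],[0,0,0,0],[0,0,0,0],[0,0,0,0]]])

```text
t: 28.85
eef_pos: [0.5276, -0.2005, 0.1211]
ee_rot: [-3.142, -0.0, -0.079]
force: [-0.7, -0.2, 0.9]
width: 0.0007
gripper_force: 0.2
```

Call:
servo_tool(series=[[[0,0,0.5,0],[0,0,0.5,0],[0,0,0.5,0],[0,0,0,0],[0,0,0,0],[0,0,0,0],[0,0,0,0],[0,0,0,0],[0,0,0,0],[0,0,0,0]]])

```text
t: 29.68
eef_pos: [0.5274, -0.2005, 0.1196]
ee_rot: [3.142, 0.0, -0.079]
force: [-3.3, -0.1, 5.9]
width: 0.0007
gripper_force: 2.9
```

Call:
servo_tool(series=[[[0,0,0.5,0],[0,0,0.5,0],[0,0,0.5,0],[0,0,0,0],[0,0,0,0],[0,0,0,0],[0,0,0,0],[0,0,0,0],[0,0,0,0],[0,0,0,0]]])

```text
t: 30.52
eef_pos: [0.5268, -0.2005, 0.1178]
ee_rot: [-3.142, 0.002, -0.079]
force: [-4.9, 0.4, 5.3]
width: 0.0005
gripper_force: 3.0
```

The friction is dragging the tool towards the robot, so I'll follow the foot's arc by drawing back as I press.

Call:
servo_tool(series=[[[-0.5,0,0,0],[-0.5,0,0,0],[-0.2,0,0.5,0],[-0.2,0,0.5,0],[-0.2,0,0.5,0],[0,0,0,0],[0,0,0,0],[0,0,0,0],[0,0,0,0],[0,0,0,0]]])

```text
t: 31.35
eef_pos: [0.5261, -0.2003, 0.1165]
ee_rot: [-3.142, -0.0, -0.079]
force: [0.0, 0.0, 0.5]
width: 0.0005
gripper_force: 0.0
```

Call:
servo_tool(series=[[[-0.3,0,0.5,0],[-0.3,0,0.5,0],[-0.2,0,0.5,0],[0,0,0,0],[0,0,0,0],[0,0,0,0],[0,0,0,0],[0,0,0,0],[0,0,0,0],[0,0,0,0]]])

```text
t: 32.18
eef_pos: [0.5253, -0.2003, 0.1151]
ee_rot: [3.142, -0.0, -0.079]
force: [0.0, 0.1, 0.5]
width: 0.0006
gripper_force: 0.0
```

```bash
python3 d2.py d5 1; python3 g.py
```

```text
[ 0.5253 -0.2003  0.1151] [ 3.1416 -0.0001 -0.0788] 32.1833 [0.028  0.1428 0.4636] [-0.0616 -0.0028 -0.0665]
285.0 (array([0.5778, 0.0788, 1.7316]), np.float64(2.105772273821809))
```

View pics/d5.png

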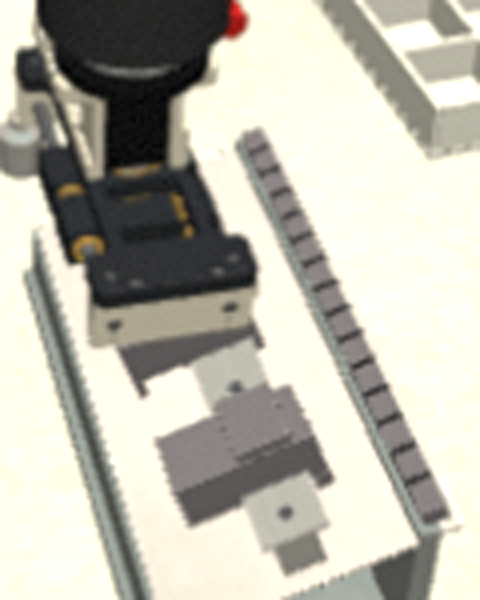

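The foot has dropped: the skirt is at (143,393) and the force is gone, so it looks snapped. I'll lift clear and check.

Call:
servo_tool(series=[[[0,0,-4,0],[0,0,-8,0],[0,0,-12,0],[0,0,-14,0],[0,0,-14,0],[0,0,-14,0],[-5,0,-10,0],[-10,0,-4,0],[-5,0,0,0],[0,0,0,0]]])

```text
t: 33.17
eef_pos: [0.5036, -0.1985, 0.1951]
ee_rot: [-3.141, 0.0, -0.079]
force: [-0.4, 0.0, -0.3]
width: 0.0006
gripper_force: 0.0
```

```bash
python3 d2.py d6 1; python3 g.py; python3 g.py
```

```text
[ 0.5036 -0.1985  0.1951] [-3.1411  0.0001 -0.0791] 33.1667 [-0.3964  0.0111 -0.2603] [-0.017  -0.0034  0.0314]
899.0 (array([ 0.5681,  0.1144, -0.9326]), np.float64(0.08323845667299178))
902.0 (array([0.5681, 0.1136, 0.4164]), np.float64(0.0553541150384766))
```

View pics/d6.png

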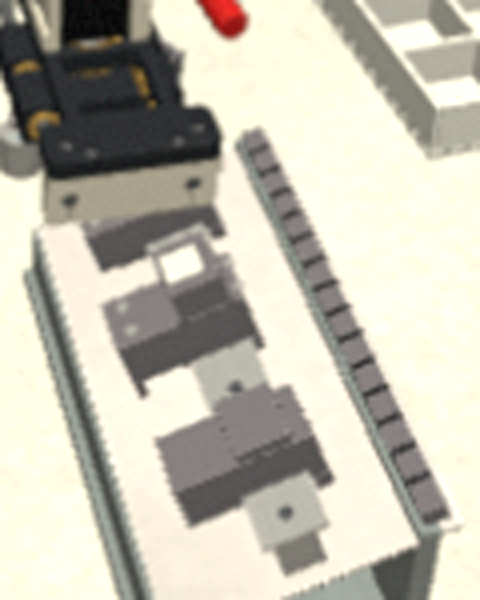

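The module sits flush: the fit gives about 0° from home, at the expected home position. It stays there with nothing touching it, its foot at (143,393). I'll hand it in.

```bash
python3 -c "
from station import ticket;print(ticket.job_done())"
```

```text
the job is handed in; nothing more can be done
None
```

The module is hooked under the upper flange, snapped home and sitting flush in the gap (fitted within about 1° of home). It was released, and the job was handed in at about 33 s.

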